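# Square a specimen holder into the corner stop and hold it there

## Robot

A 7-joint arm with a two-finger parallel gripper is mounted at the origin on the work surface. World frame = base frame: x ahead of the robot, y to its left, z up, the work surface at z = 0. Lengths are in m, angles in rad, forces in N, time in s.
With the tool pointing down it reaches from about 0.375 to 0.925 m from the base axis. Payload 3.1 kg.
Tool frame: the origin (TCP) lies midway between the tips of the shut fingers; the grasp point (between the pads) lies 19 mm behind it (env.tcp_to_grasp is the y of the grasp point in the tool frame, in m); y points along the fingers, z is the direction in which the jaws open and shut, and the axes are right-handed (so a half turn about y gives the same grasp; the last joint's range is limited). The gripper opens to 85 mm and grips with 20 to 120 N. Pads are 22 mm wide; open, the fingers measure 114 mm over their backs; the gripper's body (76 mm by 85 mm) begins 54 mm behind the grasp point. The pads swing forward as they close: fully open they stand 13 mm farther back than shut.
Start: joints at [1.095, 0.383, 0.044, 1.598, -0.018, 1.161, -0.05], TCP at [0.24, -0.604, 0.231] pointing down, gripper open.
Joint ranges: [-2.61, 2.61], [-0.41, 2.15], [-1.48, 1.57], [0, 2.5], [-1.57, 4.71], [0.05, 1.97], [-2.85, 2.85]. Speed limits (rad/s): [2.79, 2.79, 3.14, 3.14, 3.14, 3.14, 3.14].

## Interface

Orientations are given as a unit quaternion [w, x, y, z].
In Python, from station import env, optics gives the robot as it stands. The module is installed in compiled form; this text tells all that it offers.
- The arm moves only by the tool send_rows, never from a script. Its argument "targets" is one flat list of numbers, 7 for each row, row after row: the turn, a rotation vector about the tool's x, y, z in degrees, then the shift along the tool's x, y, z in m, then the finger opening in m, from 0 to 0.0854. In form: [ax, ay, az, dx, dy, dz, grip, ax, ay, az, dx, dy, dz, grip, ...]. A call has 1 to 12 rows; each row shifts and turns the commanded pose from where the row before left it, along the tool's axes as they then stand; what a row does not reach is not made up. A row lasts 1/12 s, in which the tool goes at most 41.7 mm and 7.16 degrees, less where a joint would pass 70% of its speed; a pose out of reach is approached as far as the arm can. A call with a gripper value outside its range is refused whole. The fingers move at their own pace and stop on an object; "grip_force" is the grip in N (left out, the last holds). Time passes only in rows, so rows that do not move let the fingers close. It gives the time, the measured TCP pose, the force and the opening at its end, in the units of the state.
- env.observe(): the state, without advancing time (a new reading comes with each control period).
- optics.read_camera(name): name is "scene" or "side" or "wrist"; returns (picture, depth): 480x640x3 uint8, blue, green, red; 480x640 float32, m along the optical axis (not along the pixel's ray), 0 where there is no reading.
- optics.camera_model(name): a dict with "vertical_fov" (degrees; the focal length in pixels is half the picture's height over the tangent of half this angle, whatever the lens; pixels are square), "cx", "cy" (the principal point, pixels), "view" (4x4, takes a point from world to camera coordinates). Camera axes: x right, y down, z forward; pixel columns grow to the right and rows downward; lengths in m; the calibration is good to about 2 mm. A picture is of the moment at which its call begins: read the wrist's pose just before it. camera_model takes no time and is no camera call; for the wrist camera it gives the pose at the moment of the call.
- env.finish_job(): hands the job in, once; it reports no verdict.
The state is a dict: "time": time; "joints": joint angles; "joint_vel": joint speeds; "tau": joint torques, N m; "tool_pos": TCP position; "eef_rot": TCP orientation; "wrist_force": force on the tool from outside, world axes, zero at the start; "ft_torque": the same for the moment, N m; "gripper_width": finger opening in m.
Only numpy, scipy, OpenCV 4.12 (cv2) and the standard library are available. Lean on these libraries where they do the work, as an engineer would, in place of code of your own. Each camera call takes 0.05 s, during which the arm holds its last target.

## Task

Slide the rectangular specimen holder across the bench, without lifting it, out of its parking outline and into the corner stop: its long side flat against the long fence and its end against the short fence. Press it lightly but firmly on both fences at once, without ramming it, and finish while still holding it pressed there, so that a colleague could clamp it; do not let go. Leave the round holder, slide box, jar and beaker where they stand.

Things in the scene. Friction and masses are not known exactly. Their poses are not given: they have to be found in the camera images.
- holder: Bare aluminium specimen holder, 0.3 to 0.55 kg, in one of two grey bench outlines. Block 50 (its x) by 90 (its y) by 24 mm high; on its middle a grip rib 14 mm thick (x), 36 long (y), its top 64 mm above the bench; on the block at y = +-32 mm two dark specimen discs, 18 mm across, 4 high. Same either way round. Block waxed: friction on bench and fences about 0.2. Origin: centre of the underside; z up.
- corner_stop: Rigid steel corner stop fixed to the bench, open towards its -x and -y; two square fences 16 mm thick, 20 high. Origin: inner corner, at bench height; z up. Long fence: inner face x = 0, y from 0 to -130 mm. Short fence: inner face y = 0, x from 0 to -90. A 6 mm flange lies outside them, to 56 mm out. Holder fully home: its y along the long fence, its origin at x = -25, y = -45.
- long_fence: The long fence of the corner stop (same origin and axes as the corner stop): 146 mm long including the corner, its inner face at x = 0, body on the +x side.
- short_fence: The short fence of the corner stop (same origin and axes as the corner stop): 90 mm long, its inner face at y = 0, body on the +y side.
- round_holder: Bystander: smaller round aluminium holder standing in the other grey outline: base 50 mm across and 24 mm high with a round post 16 mm across, 60 mm high in all. Origin: centre of the underside.
- slide_box: Bystander: closed grey box for slides with white lid, 87 mm (x) by 102 mm (y) by 34 mm high. Origin: centre of the underside.
- jar: Bystander: amber glass jar with lid, 56 mm across, 75 mm high. Origin: centre of the underside.
- beaker: Bystander: empty clear glass beaker, 64 mm across the rim, 85 mm high. Origin: centre of the underside.

How it is judged:
At the end, for the whole second after the job is handed in: The holder sits flat on the bench (under 4 mm off it, tilted under 0.06 rad), its long side along the long fence (within 0.04 rad), its centre within 3 mm of fully home in both directions, pressed on each fence with more than 1.5 N, at rest, with the fingers still on it (contact force between holder and long_fence above 1.5 N and contact force between holder and short_fence above 1.5 N and x of holder in the frame of corner_stop between -0.028 and -0.022 m and y of holder in the frame of corner_stop between -0.048 and -0.042 m and angle between the y axis of holder and the y axis of corner_stop, either way round below 0.04 rad and height (world z) of holder below 0.004 m and angle between holder's own z axis and vertical below 0.06 rad and contact force between the fingers and holder above 1 N and linear speed of holder below 0.01 m/s); the arm keeps its last pose, push and grip.
It fails at once if the specimen holder is lifted off the bench (more than 6 mm) or tipped (more than 0.12 rad) (height (world z) of holder above 0.006 m or angle between holder's own z axis and vertical above 0.12 rad).
It fails at once if the holder is rammed into a fence (more than 80 N) (contact force between holder and long_fence above 80 N or contact force between holder and short_fence above 80 N).
It fails at once if the round holder, slide box, jar or beaker is moved more than 15 mm (distance of any of round_holder, slide_box, jar, beaker from where it was at the start of the episode above 0.015 m).
It also fails if it takes over 51 s, if anything falls off the work surface, if the arm or the gripper's body presses on something with over 40 N, if the wrist force passes 120 N, or if a joint passes its speed limit or range.

## Working session

There is one attempt and no reset: what is moved stays moved. The work goes in short steps, Python scripts to look and compute and a tool call to move; the robot and the scene stay as the last step left them, time stands still between calls to the robot, and variables do not carry over. Pictures are saved under pics/ and viewed, and the job is handed in when it is done.

Besides the shell and the picture viewer there is one more tool, called after "Request:" as name(argument=value, ...), one argument or row to a line, values as JSON. send_rows: Moves the arm, as the interface text tells. Its arguments: {"type":"object","properties":{"targets":{"type":"array","items":{"type":"number"}},"grip_force":{"type":"number"}},"required":["targets"]}

```bash
ls; mkdir -p pics; python3 - <<'E'
from station import env, optics
import cv2,numpy as np
s=env.observe(); print(s)
for n in ("scene","side","wrist"):
    m=optics.camera_model(n); p,d=optics.read_camera(n)
    cv2.imwrite(f"pics/{n}0.png",p); np.savez(f"{n}0.npz",p=p,d=d,view=m["view"],f=240/np.tan(np.radians(m["vertical_fov"])/2),cx=m["cx"],cy=m["cy"])
    print(n,m)
print(env.tcp_to_grasp)
E
```

```text
pics
{'time': 0.0, 'joints': array([ 1.09521481,  0.38386943,  0.0438308 ,  1.59960465, -0.01791891,
        1.16116456, -0.04987336]), 'joint_vel': array([ 8.72316989e-04,  1.23307308e-03, -1.01925506e-04, -7.08879621e-04,
        5.98475416e-04,  5.39135737e-05, -1.10441928e-04]), 'tau': array([-2.12396321e-04, -4.33457065e+01,  1.02402952e+00, -2.49515033e+01,
        1.04412241e-02,  1.13718215e-02, -1.08488186e-05]), 'tool_pos': array([ 0.23940925, -0.6032826 ,  0.22985063]), 'eef_rot': array([ 0.13258851, -0.13302776,  0.69543432, -0.69361012]), 'wrist_force': array([ 0.82383037,  0.61253936, -0.06644452]), 'ft_torque': array([ 0.03960842, -0.00357032, -0.00019651]), 'gripper_width': 0.08522322536781847}
scene {'vertical_fov': 52.725446033987765, 'cx': 326.5901218692851, 'cy': 244.28262572226703, 'view': array([[-0.13964428,  0.99015391,  0.00973148,  0.0386905 ],
       [ 0.70067943,  0.10575362, -0.70559515, -0.39089247],
       [-0.69967694, -0.09171368, -0.70854837,  1.37570853],
       [ 0.        ,  0.        ,  0.        ,  1.        ]])}
side {'vertical_fov': 49.26216061558861, 'cx': 318.98804867238664, 'cy': 240.0339790783476, 'view': array([[-0.99652894, -0.08223507, -0.01294084,  0.55329799],
       [-0.04134452,  0.62383199, -0.78046414,  0.02079455],
       [ 0.07225443, -0.77722007, -0.6250666 ,  1.13370292],
       [ 0.        ,  0.        ,  0.        ,  1.        ]])}
wrist {'vertical_fov': 64.2242170691669, 'cx': 308.597590367619, 'cy': 243.7710875438195, 'view': array([[ 0.36852049, -0.92961737, -0.0020497 , -0.64822016],
       [-0.88778547, -0.3525897 ,  0.29583351, -0.0364981 ],
       [-0.27573467, -0.10720102, -0.95523732,  0.3795992 ],
       [ 0.        ,  0.        ,  0.        ,  1.        ]])}
-0.0187
```

View pics/scene0.png

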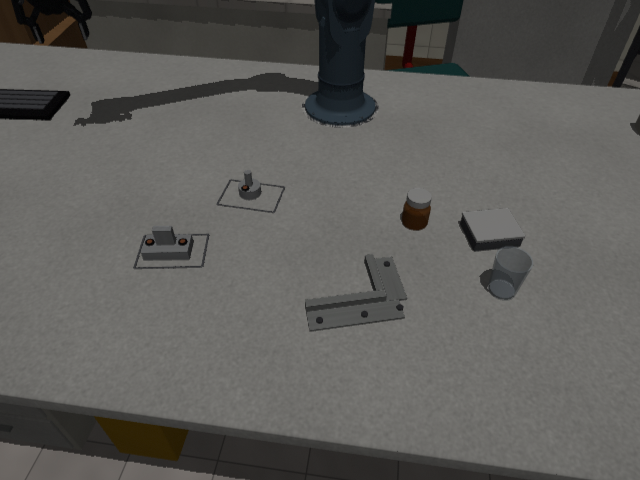

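View pics/side0.png

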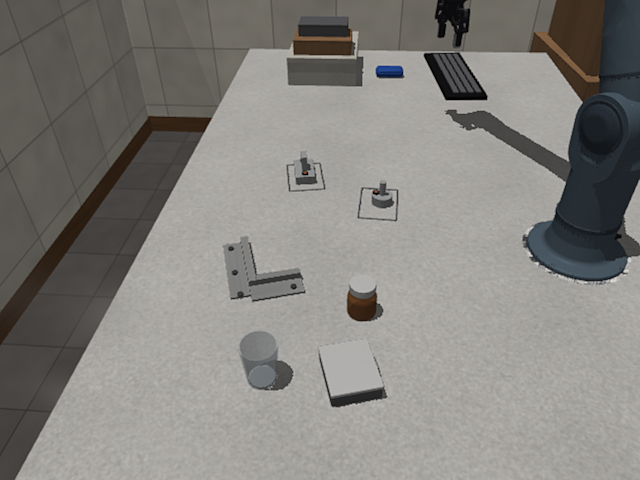

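View pics/wrist0.png

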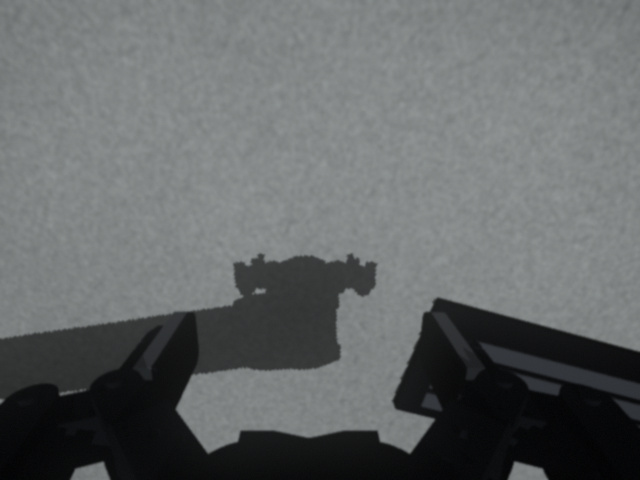

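The scene view shows the holder near (167,245) in an outline. The round holder is at (250,188), the corner stop has its inner corner near (385,297), and the jar, box and beaker are to the right. I'll enlarge the holder and the stop.

```bash
cat > h.py <<'E'
import numpy as np,cv2
from station import env,optics
def load(n): return np.load(n+".npz")
def snap(n,tag):
    m=optics.camera_model(n); p,d=optics.read_camera(n)
    cv2.imwrite(f"pics/{n}{tag}.png",p); np.savez(f"{n}{tag}.npz",p=p,d=d,view=m["view"],f=240/np.tan(np.radians(m["vertical_fov"])/2),cx=m["cx"],cy=m["cy"])
def ray(z,u,v):
    V=z["view"];R=V[:3,:3];c=-R.T@V[:3,3]
    return c,R.T@np.array([(u-z["cx"])/z["f"],(v-z["cy"])/z["f"],1])
def atz(z,u,v,h):
    c,r=ray(z,u,v); return c+r*(h-c[2])/r[2]
def dep(z,u,v):
    c,r=ray(z,u,v); return c+r*float(z["d"][int(round(v)),int(round(u))])
def tri(a,b):
    A=[];y=[]
    M=np.zeros((3,3));w=np.zeros(3)
    for c,r in (a,b):
        r=r/np.linalg.norm(r);P=np.eye(3)-np.outer(r,r);M+=P;w+=P@c
    X=np.linalg.solve(M,w); return X
def proj(z,X):
    q=z["view"][:3,:3]@X+z["view"][:3,3]; return q[:2]/q[2]*z["f"]+[z["cx"],z["cy"]]
def crop(n,x,y,w,h,k,out):
    p=load(n)["p"][y:y+h,x:x+w]; cv2.imwrite("pics/"+out,cv2.resize(p,None,fx=k,fy=k,interpolation=cv2.INTER_CUBIC))
E
python3 - <<'E'
from h import *
crop("scene0",125,215,100,65,8,"c1.png")
crop("scene0",295,245,125,90,6,"c2.png")
crop("side0",275,140,60,60,9,"c3.png")
crop("side0",215,230,100,75,8,"c4.png")
E
```

```text
(no output)
```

View pics/c1.png

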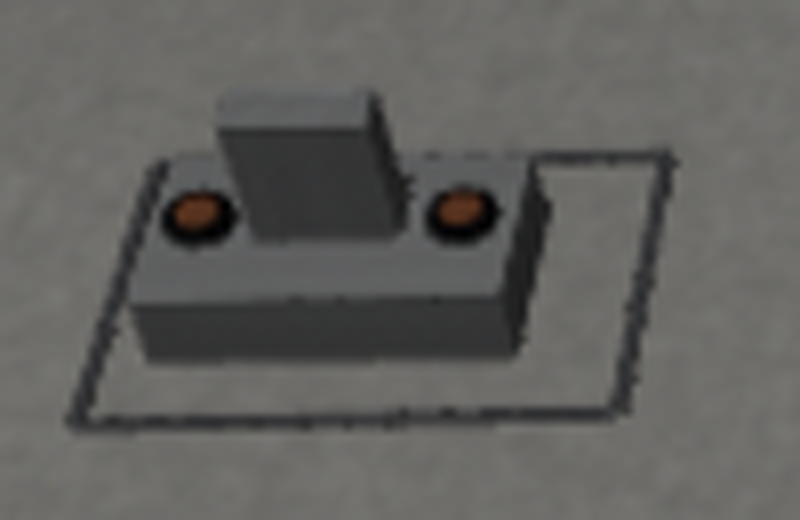

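View pics/c2.png

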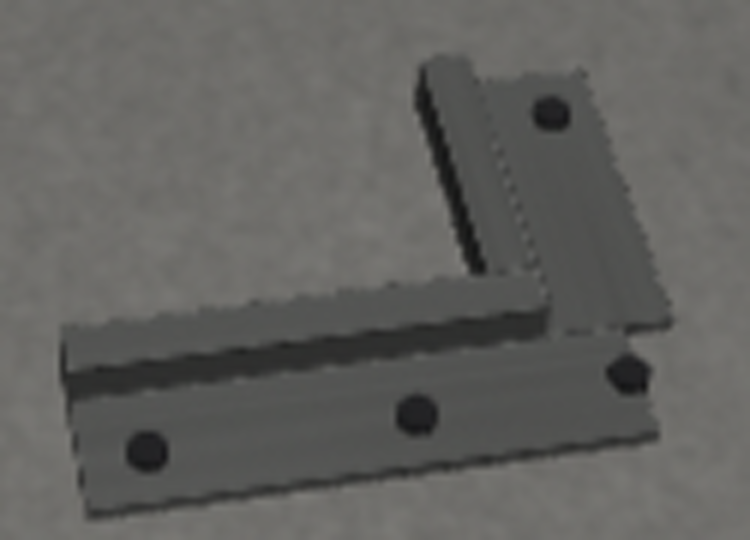

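View pics/c3.png

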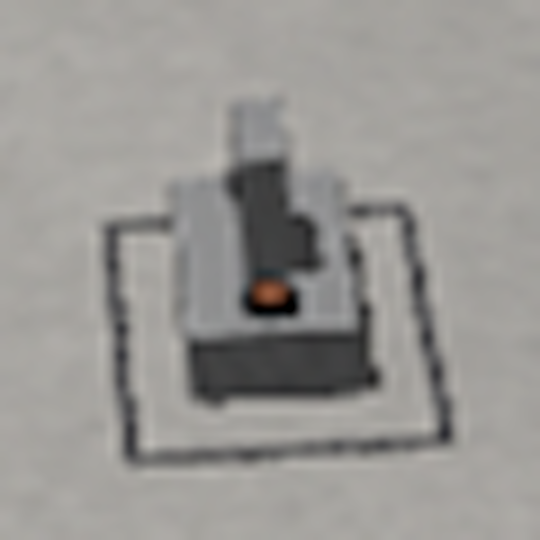

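View pics/c4.png

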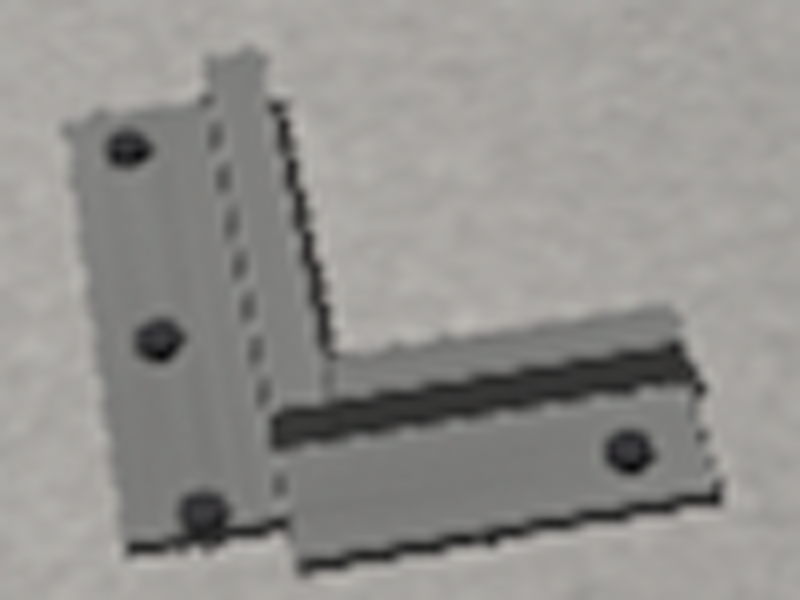

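```bash
cat > fit.py <<'E'
from h import *
from scipy.optimize import least_squares
H1={(25,-45,24):(132,303),(25,45,24):(502,293),(-25,45,24):(530,160),(-25,-45,24):(160,163),(25,-45,0):(148,360),(25,45,0):(518,356),(-7,-18,64):(222,92),(-7,18,64):(372,90),(7,-18,64):(219,128),(7,18,64):(368,128),(0,-32,28):(198,212),(0,32,28):(462,210)}
H2={(25,45,24):(188,335),(-25,45,24):(365,328),(25,45,0):(200,398),(-25,45,0):(375,385),(7,18,64):(232,163),(-7,18,64):(287,160),(7,-18,64):(230,100),(-7,-18,64):(283,100),(0,32,28):(270,293),(25,-45,24):(172,183),(-25,-45,24):(343,180)}
S1={(0,-130,20):(62,328),(16,-130,20):(65,375),(0,0,20):(487,272),(16,16,20):(547,308),(-90,0,20):(425,62),(-90,16,20):(468,57),(56,-130,6):(88,512),(56,16,6):(658,432)}
S2={(0,-130,20):(265,52),(16,-130,20):(207,55),(0,0,20):(332,355),(-90,0,20):(672,308),(-90,16,20):(683,345),(16,16,20):(275,412),(56,-130,6):(68,125),(56,16,6):(128,545)}
def obs(d,x0,y0,k): return [(np.array(m)/1000.,(x0+(q[0]+.5)/k-.5,y0+(q[1]+.5)/k-.5)) for m,q in d.items()]
def fit(o1,o2,g,show=True,z1=None,z2=None):
    def res(p):
        c,s=np.cos(p[2]),np.sin(p[2]);R=np.array([[c,-s,0],[s,c,0],[0,0,1]]);t=np.array([p[0],p[1],p[3]])
        return np.concatenate([proj(z,R@m+t)-q for z,o in ((z1,o1),(z2,o2)) for m,q in o])
    r=least_squares(res,g,loss="soft_l1"); print(np.round(r.x,4),"yaw",np.degrees(r.x[2]).round(2)); print(np.round(res(r.x).reshape(-1,2),1).tolist()); return r.x
if __name__=="__main__":
    a,b=load("scene0"),load("side0")
    none=[]
    for x,y in((obs(H1,125,215,8),obs(H2,275,140,9)),(obs(S1,295,245,6),obs(S2,215,230,8))):
        fit(x,y,[.6,-.2,0,0],z1=a,z2=b);fit(x,none,[.6,-.2,0,0],z1=a,z2=b);fit(none,y,[.6,-.2,0,0],z1=a,z2=b)
    # triangulated heights
    for k in [(7,18,64),(0,32,28),(25,45,24)]:
        u=obs({k:H1[k]},125,215,8)[0][1];v=obs({k:H2[k]},275,140,9)[0][1]; print(k,tri(ray(a,*u),ray(b,*v)))
    for k in [(0,0,20),(0,-130,20),(-90,0,20)]:
        u=obs({k:S1[k]},295,245,6)[0][1];v=obs({k:S2[k]},215,230,8)[0][1]; print(k,tri(ray(a,*u),ray(b,*v)))
    for n,u,v in(("round",252,188),("jar",418,198),("beaker rim",511,258),("box",492,225),("round outline",218,205)): print(n,dep(a,u,v).round(3))
E
python3 fit.py
```

```text
[ 0.6165 -0.2716  0.1828 -0.0023] yaw 10.47
[[-1.0, 0.0], [-0.2, 0.2], [0.3, -1.1], [1.2, -0.4], [0.2, 1.4], [0.2, 0.8], [0.3, -0.4], [0.5, -0.5], [-0.9, 0.1], [-0.3, -0.3], [-0.2, 0.7], [-0.2, 0.2], [0.3, 0.2], [0.1, -0.3], [-0.6, 1.1], [-0.8, 1.3], [1.1, -0.1], [0.5, -0.1], [0.3, -0.0], [-0.2, -0.3], [0.5, 0.3], [-0.1, -0.5], [-0.6, -1.4]]
[ 0.6066 -0.2779  0.19   -0.0128] yaw 10.88
[[-0.5, -0.1], [-0.4, -0.2], [-0.1, -1.1], [1.4, -0.3], [0.6, 1.1], [-0.0, 0.3], [0.5, -0.1], [0.4, -0.4], [-0.6, 0.3], [-0.3, -0.2], [0.1, 0.7], [-0.4, 0.0]]
[ 0.6202 -0.3001  0.1775 -0.0192] yaw 10.17
[[0.4, -0.1], [-0.3, -0.5], [-0.6, 0.6], [-1.2, 0.9], [1.1, 0.0], [0.3, 0.1], [0.4, 0.3], [-0.2, 0.0], [0.4, 0.1], [0.2, -0.4], [-0.7, -1.2]]
[ 0.6716  0.1456  0.3139 -0.003 ] yaw 17.99
[[-0.1, 0.1], [0.7, -0.7], [-0.1, 0.1], [0.7, -0.3], [-1.0, -0.3], [-0.2, -0.4], [0.4, -0.3], [-12.7, 1.6], [-0.2, 0.2], [-0.1, 1.0], [-0.5, 1.0], [0.6, -0.4], [0.8, 0.1], [-0.2, 0.5], [-0.2, -0.1], [-1.1, -7.7]]
[6.744e-01 1.460e-01 3.139e-01 2.000e-04] yaw 17.99
[[-0.2, 0.2], [0.6, -0.5], [0.2, 0.2], [1.0, -0.1], [-0.8, -0.3], [0.1, -0.5], [0.3, 0.1], [-12.3, 1.8]]
[ 0.6733  0.1379  0.3155 -0.0094] yaw 18.08
[[-0.1, 0.3], [0.0, 1.1], [-0.3, 0.7], [0.3, -0.6], [0.6, -0.2], [-0.0, 0.1], [0.1, 0.0], [-0.7, -8.1]]
(7, 18, 64) [ 0.62255281 -0.25054603  0.06292678]
(0, 32, 28) [ 0.61179278 -0.23893702  0.02724695]
(25, 45, 24) [ 0.63357732 -0.2219428   0.02288513]
(0, 0, 20) [0.67135733 0.14506001 0.01820555]
(0, -130, 20) [0.71157027 0.02191523 0.01739548]
(-90, 0, 20) [0.58710166 0.11976701 0.01770434]
round [ 0.427 -0.146  0.025]
jar [0.47  0.212 0.076]
beaker rim [0.597 0.383 0.061]
box [0.482 0.367 0.034]
round outline [ 0.468 -0.215  0.002]
```

```bash
cat > mv.py <<'E'
from h import *
from scipy.spatial.transform import Rotation as Ro
def rot(s): q=s["eef_rot"]; return Ro.from_quat([q[1],q[2],q[3],q[0]])
def want(yaw,flip=False):
    # tool y down, tool z along (cos,sin) of yaw
    z=np.array([np.cos(yaw),np.sin(yaw),0])*(-1 if flip else 1); y=np.array([0,0,-1.]); return Ro.from_matrix(np.c_[np.cross(y,z),y,z])
def plan(pos,R):
    s=env.observe(); r=rot(s); rv=np.degrees((r.inv()*R).as_rotvec()); d=np.array(pos)-s["tool_pos"]
    print("tool axes\n",r.as_matrix().round(4)); print("turn",rv.round(2),"shift world",d.round(4),"shift in cur tool",r.inv().apply(d).round(4),"shift in final tool",R.inv().apply(d).round(4))
E
python3 - <<'E'
from mv import *
for f in(False,True): plan([.6165,-.2716,.20],want(np.radians(10.5),f))
E
```

```text
tool axes
 [[-9.295e-01 -9.000e-04  3.689e-01]
 [-3.689e-01  1.900e-03 -9.295e-01]
 [ 1.000e-04 -1.000e+00 -2.100e-03]]
turn [  0.1  -78.85  -0.08] shift world [ 0.377   0.3319 -0.0302] shift in cur tool [-0.4729  0.0305 -0.1693] shift in final tool [-0.2576  0.0302  0.4312]
tool axes
 [[-9.295e-01 -9.000e-04  3.689e-01]
 [-3.689e-01  1.900e-03 -9.295e-01]
 [ 1.000e-04 -1.000e+00 -2.100e-03]]
turn [8.0000e-02 1.0115e+02 1.1000e-01] shift world [ 0.377   0.3319 -0.0302] shift in cur tool [-0.4729  0.0305 -0.1693] shift in final tool [ 0.2576  0.0302 -0.4312]
```

Request:
send_rows(
  targets=[0,-6.57,0,0,0,0,0.085,0,-6.57,0,0,0,0,0.085,0,-6.57,0,0,0,0,0.085,0,-6.57,0,0,0,0,0.085,0,-6.57,0,0,0,0,0.085,0,-6.57,0,0,0,0,0.085,0,-6.57,0,0,0,0,0.085,0,-6.57,0,0,0,0,0.085,0,-6.57,0,0,0,0,0.085,0,-6.57,0,0,0,0,0.085,0,-6.57,0,0,0,0,0.085,0,-6.57,0,0,0,0,0.085],
)

```text
time: 1.15
tool_pos: [0.2396, -0.6038, 0.2307]
eef_rot: [0.545, -0.545, 0.451, -0.45]
wrist_force: [0.0, 0.1, 0.2]
gripper_width: 0.0851
```

```bash
python3 - <<'E'
from mv import *
plan([.6165,-.2716,.20],want(np.radians(10.5)))
V=optics.camera_model("wrist")["view"];print(-V[:3,:3].T@V[:3,3],env.observe()["tool_pos"],env.observe()["time"])
E
```

```text
tool axes
 [[ 1.876e-01 -5.000e-04  9.822e-01]
 [-9.822e-01  1.100e-03  1.876e-01]
 [-1.100e-03 -1.000e+00 -3.000e-04]]
turn [ 0.02  0.31 -0.07] shift world [ 0.3769  0.3322 -0.0307] shift in cur tool [-0.2555  0.0308  0.4326] shift in final tool [-0.2579  0.0307  0.4312]
[ 0.22647079 -0.5285469   0.37283386] [ 0.23956841 -0.6037841   0.23066052] 1.15
```

Request:
send_rows(
  targets=[0,0,0,-0.021,0.0025,0.0355,0.085,0,0,0,-0.021,0.0025,0.0355,0.085,0,0,0,-0.021,0.0025,0.0355,0.085,0,0,0,-0.021,0.0025,0.0355,0.085,0,0,0,-0.021,0.0025,0.0355,0.085,0,0,0,-0.021,0.0025,0.0355,0.085,0,0,0,-0.021,0.0025,0.0355,0.085,0,0,0,-0.021,0.0025,0.0355,0.085,0,0,0,-0.021,0.0025,0.0355,0.085,0,0,0,-0.021,0.0025,0.0355,0.085,0,0,0,-0.021,0.0025,0.0355,0.085,0,0,0,-0.021,0.0025,0.0355,0.085],
)

```text
time: 2.15
tool_pos: [0.6137, -0.2774, 0.2007]
eef_rot: [-0.543, 0.544, -0.453, 0.452]
wrist_force: [-0.1, -0.6, 0.1]
gripper_width: 0.085
```

Request:
send_rows(
  targets=[0,0.3,0,-0.004,0.0005,0.006,0.085,0,0,0,0,0,0,0.085,0,0,0,0,0,0,0.085],
)

```text
time: 2.4
tool_pos: [0.6178, -0.2731, 0.2]
eef_rot: [-0.543, 0.543, -0.453, 0.453]
wrist_force: [0.0, -0.6, -0.1]
gripper_width: 0.0853
```

```bash
python3 - <<'E'
from mv import *
snap("wrist","1")
plan([.6165,-.2716,.20],want(np.radians(10.5)));print(env.observe()["tool_pos"],env.observe()["time"])
E
```

```text
tool axes
 [[ 1.756e-01 -2.000e-03  9.845e-01]
 [-9.845e-01 -1.100e-03  1.756e-01]
 [ 7.000e-04 -1.000e+00 -2.100e-03]]
turn [ 0.12 -0.39  0.04] shift world [-0.0002  0.0038 -0.0002] shift in cur tool [-0.0037  0.0002  0.0004] shift in final tool [-0.0037  0.0002  0.0005]
[ 0.61672068 -0.27535067  0.20017302] 2.45
```

View pics/wrist1.png

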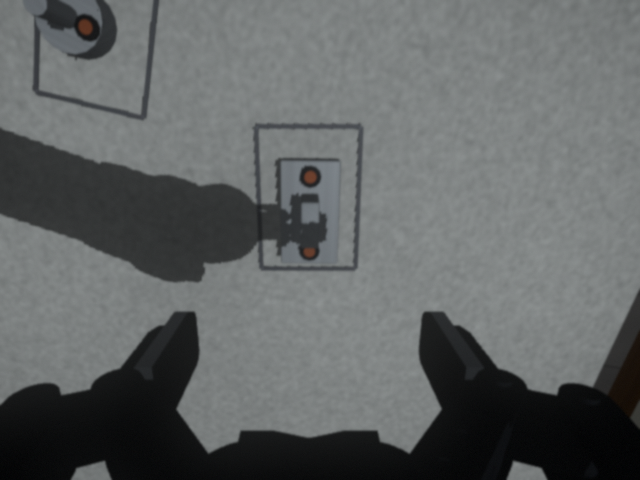

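```bash
python3 - <<'E'
from mv import *
crop("wrist1",245,115,130,165,4.6 and 3.6,"c5.png")
z=load("wrist1")
for u,v,h in((310,176,.028),(310,251.5,.028),(311,212,.064)): print(atz(z,u,v,h).round(4),dep(z,u,v).round(4))
for i in range(3):
  snap("wrist","x"); s=env.observe();print(s["tool_pos"],rot(s).as_matrix()[:2,2])
E
```

```text
[ 0.6137 -0.2365  0.028 ] [ 0.6137 -0.2364  0.0287]
[ 0.6253 -0.3003  0.028 ] [ 0.6253 -0.3002  0.0282]
[ 0.6183 -0.258   0.064 ] [ 0.6182 -0.258   0.0641]
[ 0.61618958 -0.27657685  0.20033408] [0.98481566 0.17358981]
[ 0.616087   -0.27696196  0.20051844] [0.98496797 0.17272757]
[ 0.61618936 -0.27690367  0.20068785] [0.98499566 0.17257363]
```

View pics/c5.png

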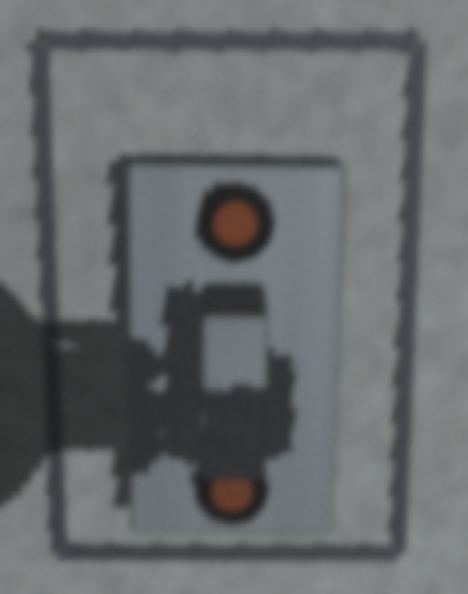

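```bash
python3 - <<'E'
from mv import *
crop("wristx",245,115,130,165,3.6,"c6.png")
s=env.observe();print(s["tool_pos"],s["time"])
E
```

```text
[ 0.61618936 -0.27690367  0.20068785] 2.6
```

View pics/c6.png

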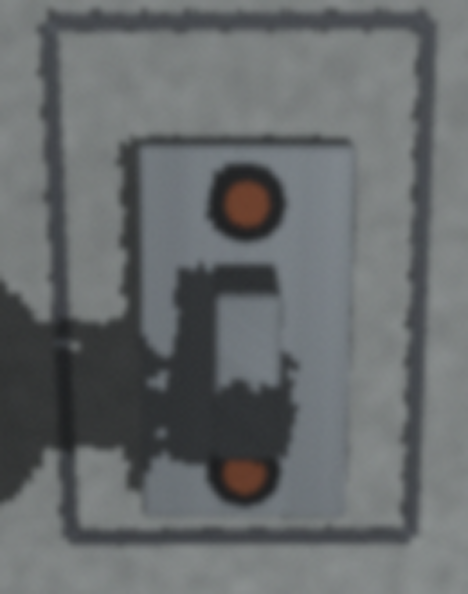

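```bash
python3 - <<'E'
from mv import *
z=load("wristx")
f=lambda x,y:(245+(x+.5)/3.6-.5,115+(y+.5)/3.6-.5)
A=atz(z,*f(247,203),.028);B=atz(z,*f(244,468),.028);print(A,B,(A+B)/2,np.linalg.norm(A-B),np.degrees(np.arctan2(-(A-B)[0],(A-B)[1])))
print("rib",atz(z,*f(247.5,376),.064))
c=[atz(z,*f(*q),.024) for q in((138,143),(352,143),(346,515),(146,513))];print(np.mean(c,0),[np.degrees(np.arctan2(-d[0],d[1])) for d in (c[0]-c[3],c[1]-c[2])],[np.linalg.norm(c[0]-c[1]),np.linalg.norm(c[0]-c[3])])
a=load("scene0");b=load("side0")
for n,X in(("scene",a),("side",b)):
  pass
u=f(247,203)
from fit import H1,H2,obs
p=obs({0:0},0,0,1) if 0 else None
k=(0,32,28)
for zz,Hh,args in((a,H1,(125,215,8)),(b,H2,(275,140,9))):
  q=obs({k:Hh[k]},*args)[0][1]; print("disc tri with wrist",tri(ray(z,*u),ray(zz,*q)))
E
```

```text
[ 0.61410551 -0.23625591  0.028     ] [ 0.62443517 -0.29817008  0.028     ] [ 0.61927034 -0.267213    0.028     ] 0.06276994033015443 9.471898644185847
rib [ 0.61933332 -0.26720572  0.064     ]
[ 0.61933901 -0.26727252  0.024     ] [np.float64(10.043425411770594), np.float64(10.48478632883361)] [np.float64(0.04833930162687469), np.float64(0.08853498244021647)]
disc tri with wrist [ 0.6143287  -0.23665729  0.03030688]
disc tri with wrist [ 0.61281419 -0.23631871  0.02867842]
```

Request:
send_rows(
  targets=[0,0,0,0,0,0,0.085,0,0,0,0,0,0,0.085,0,0,0,0,0,0,0.085],
)

```text
time: 2.85
tool_pos: [0.6174, -0.2747, 0.2009]
eef_rot: [-0.542, 0.542, -0.454, 0.454]
wrist_force: [-0.9, 0.6, -0.4]
gripper_width: 0.085
```

```bash
python3 - <<'E'
from mv import *
plan([.6193,-.2672,.030],want(np.radians(10.2)));s=env.observe();print(s)
E
```

```text
tool axes
 [[ 1.754e-01  0.000e+00  9.845e-01]
 [-9.845e-01 -3.000e-04  1.754e-01]
 [ 3.000e-04 -1.000e+00 -0.000e+00]]
turn [ 0.   -0.1   0.02] shift world [ 0.0019  0.0075 -0.1709] shift in cur tool [-0.0071  0.1709  0.0031] shift in final tool [-0.0071  0.1709  0.0032]
{'time': 2.85, 'joints': array([ 0.62744983,  0.48500568, -0.3636277 ,  1.54126624,  0.18305869,
        1.14886782,  0.40338337]), 'joint_vel': array([-0.00755221,  0.00343971, -0.00571557, -0.00139619,  0.00115333,
        0.00021096, -0.00017601]), 'tau': array([ 1.47286397e-01, -4.63650405e+01, -3.73425655e+00, -2.44321239e+01,
        2.23761977e-02,  4.41172568e-03,  4.60941046e-04]), 'tool_pos': array([ 0.61744782, -0.27472568,  0.20093765]), 'eef_rot': array([-0.5420153 ,  0.54214931, -0.45395539,  0.45411238]), 'wrist_force': array([-0.85941554,  0.61483316, -0.40255243]), 'ft_torque': array([-0.05612794,  0.03720044, -0.01109211]), 'gripper_width': 0.08499662439440647}
```

Request:
send_rows(
  targets=[0,0,0,-0.0018,0.02,0.0008,0.085,0,0,0,-0.0018,0.02,0.0008,0.085,0,0,0,-0.0018,0.02,0.0008,0.085,0,0,0,-0.0018,0.02,0.0008,0.085,0,0,0,0,0.02,0,0.085,0,0,0,0,0.015,0,0.085,0,0,0,0,0,0,0.085,0,0,0,0,0,0,0.085,0,0,0,0,0,0,0.085,0,0,0,0,0,0,0.085,0,0,0,0,0,0,0.085,0,0,0,0,0,0,0.085],
)

```text
time: 3.85
tool_pos: [0.6207, -0.2665, 0.0872]
eef_rot: [0.543, -0.542, 0.453, -0.454]
wrist_force: [0.1, -0.1, 0.0]
gripper_width: 0.0849
```

```bash
python3 - <<'E'
from mv import *
snap("wrist","2")
plan([.6193,-.2672,.030],want(np.radians(10.2)));s=env.observe();print(s["tool_pos"],s["joint_vel"].round(4))
E
```

```text
tool axes
 [[ 1.768e-01  1.700e-03  9.842e-01]
 [-9.842e-01 -8.000e-04  1.768e-01]
 [ 1.100e-03 -1.000e+00  1.600e-03]]
turn [-0.09 -0.02  0.06] shift world [-0.0012 -0.0008 -0.0569] shift in cur tool [ 0.0005  0.0569 -0.0014] shift in final tool [ 0.0005  0.0569 -0.0013]
[ 0.62052795 -0.26643714  0.08693121] [ 0.0006  0.0048  0.0023  0.0081 -0.     -0.0014 -0.0018]
```

View pics/wrist2.png

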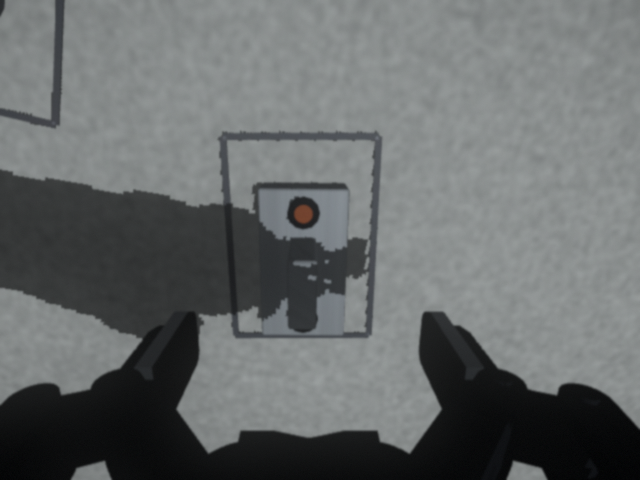

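```bash
python3 - <<'E'
from mv import *
z=load("wrist2")
print(atz(z,303,213,.028), dep(z,303,213)); print([atz(z,*q,.024).round(4) for q in ((258,186),(348,187),(344,334),(262,334))], np.mean([atz(z,*q,.024) for q in ((258,186),(348,187),(344,334),(262,334))],0))
a=load("wristx");print(tri(ray(z,303,213),ray(a,245+247.5/3.6-.5,115+203.5/3.6-.5)))
E
```

```text
[ 0.6138323  -0.23605992  0.028     ] [ 0.61383488 -0.23608036  0.0279091 ]
[array([ 0.5876, -0.2266,  0.024 ]), array([ 0.6353, -0.2186,  0.024 ]), array([ 0.6514, -0.3066,  0.024 ]), array([ 0.6024, -0.3152,  0.024 ])] [ 0.61916485 -0.26676238  0.024     ]
[ 0.61401838 -0.23643722  0.02634185]
```

Request:
send_rows(
  targets=[0,0,0,0,0.012,-0.0014,0.085,0,0,0,0,0.012,0,0.085,0,0,0,0,0.012,0,0.085,0,0,0,0,0.011,0,0.085,0,0,0,0,0.009,0,0.085,0,0,0,0,0,0,0.085,0,0,0,0,0,0,0.085,0,0,0,0,0,0,0.085,0,0,0,0,0,0,0.085,0,0,0,0,0,0,0.085,0,0,0,0,0,0,0.085,0,0,0,0,0,0,0.085],
  grip_force=40,
)

```text
time: 4.9
tool_pos: [0.6189, -0.2666, 0.0304]
eef_rot: [0.543, -0.542, 0.453, -0.454]
wrist_force: [-0.2, -0.6, 0.2]
gripper_width: 0.0851
```

```bash
python3 - <<'E'
from mv import *
plan([.6193,-.2672,.030],want(np.radians(10.2)));s=env.observe();print(s["tool_pos"],s["joint_vel"].round(4),s["wrist_force"])
E
```

```text
tool axes
 [[ 1.768e-01  1.000e-03  9.842e-01]
 [-9.842e-01 -4.000e-04  1.768e-01]
 [ 6.000e-04 -1.000e+00  9.000e-04]]
turn [-0.05 -0.01  0.03] shift world [ 0.0004 -0.0006 -0.0004] shift in cur tool [0.0007 0.0004 0.0003] shift in final tool [0.0007 0.0004 0.0003]
[ 0.61887849 -0.26656367  0.03042299] [ 0.0013  0.0018 -0.0001  0.0035  0.0012  0.0004 -0.0026] [-0.19578806 -0.63372593  0.17809907]
```

Position is within 1 mm, so I'm closing.

Request:
send_rows(
  targets=[0,0,0,0,0,0,0.06,0,0,0,0,0,0,0.04,0,0,0,0,0,0,0.025,0,0,0,0,0,0,0.018,0,0,0,0,0,0,0.01,0,0,0,0,0,0,0.005,0,0,0,0,0,0,0.005,0,0,0,0,0,0,0.005,0,0,0,0,0,0,0.005,0,0,0,0,0,0,0.005],
  grip_force=40,
)

```text
time: 5.73
tool_pos: [0.6184, -0.2664, 0.0298]
eef_rot: [-0.542, 0.542, -0.454, 0.454]
wrist_force: [0.6, -0.0, -0.4]
gripper_width: 0.0136
```

```bash
python3 - <<'E'
from mv import *
snap("scene","3");snap("wrist","3")
s=env.observe();print(s["time"],s["tool_pos"],s["gripper_width"],s["wrist_force"],s["ft_torque"]);print(rot(s).as_matrix().round(4))
crop("scene3",125,190,100,90,6,"c7.png")
E
```

```text
5.8333 [ 0.61843384 -0.26638352  0.02978485] 0.013407772485280082 [-0.25798628  0.41334507  0.20008758] [0.05490632 0.04058434 0.0147409 ]
[[ 0.1769 -0.      0.9842]
 [-0.9842  0.      0.1769]
 [-0.     -1.     -0.    ]]
```

View pics/c7.png

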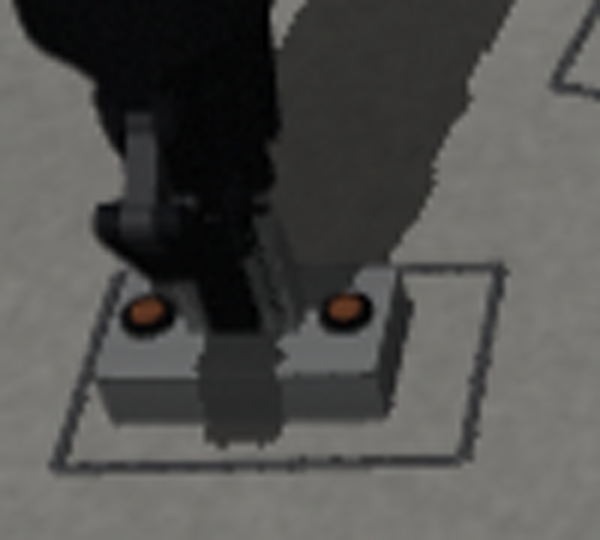

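View pics/wrist3.png

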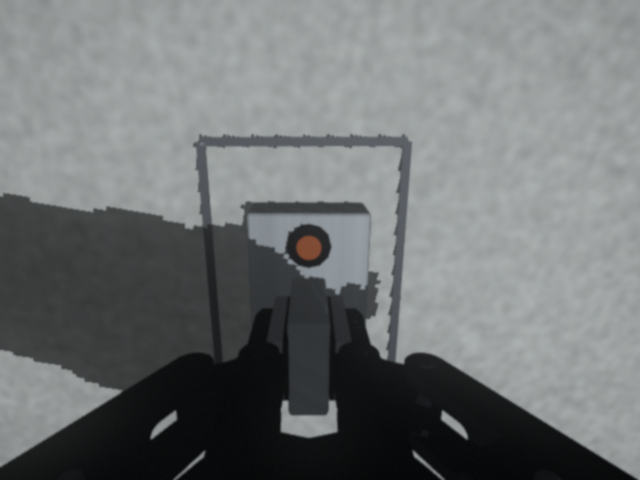

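Request:
send_rows(
  targets=[0,0,0,-0.003,0,0.001,0.005,0,0,0,-0.006,0,0.002,0.005,0,0,0,-0.008,0,0.0025,0.005,0,0,0,-0.0105,0,0.003,0.005,0,0,0,-0.0105,0,0.003,0.005,0,0,0,-0.0105,0,0.003,0.005],
)

```text
time: 6.33
tool_pos: [0.6245, -0.2137, 0.0298]
eef_rot: [0.543, -0.543, 0.453, -0.453]
wrist_force: [0.0, -1.2, -0.9]
gripper_width: 0.0132
```

Request:
send_rows(
  targets=[0,0,0,-0.0105,0,0.003,0.005,0,0,0,-0.0105,0,0.003,0.005,0,0,0,-0.0105,0,0.003,0.005,0,0,0,-0.0105,0,0.003,0.005,0,0,0,-0.0105,0,0.003,0.005,0,0,0,-0.0105,0,0.003,0.005,0,0,0,-0.0105,0,0.003,0.005,0,0,0,-0.0105,0,0.003,0.005,0,0,0,-0.0105,0,0.003,0.005,0,0,0,-0.0105,0,0.003,0.005,0,0,0,-0.0105,0,0.003,0.005,0,0,0,-0.0105,0,0.003,0.005],
)

```text
time: 7.33
tool_pos: [0.6373, -0.0846, 0.0297]
eef_rot: [-0.542, 0.542, -0.454, 0.454]
wrist_force: [0.3, -1.4, -1.1]
gripper_width: 0.0137
```

```bash
python3 - <<'E'
from mv import *
snap("wrist","4")
s=env.observe();print(s["time"],s["tool_pos"],s["gripper_width"],s["wrist_force"],s["ft_torque"]);print(rot(s).as_matrix().round(4))
E
```

```text
7.3833 [ 0.63766583 -0.08028771  0.0298091 ] 0.013704506239069813 [-0.40688079  2.4350981  -0.56134805] [ 0.13623672 -0.05769469 -0.00180112]
[[ 1.806e-01  4.000e-04  9.836e-01]
 [-9.836e-01  3.300e-03  1.806e-01]
 [-3.200e-03 -1.000e+00  1.000e-03]]
```

View pics/wrist4.png

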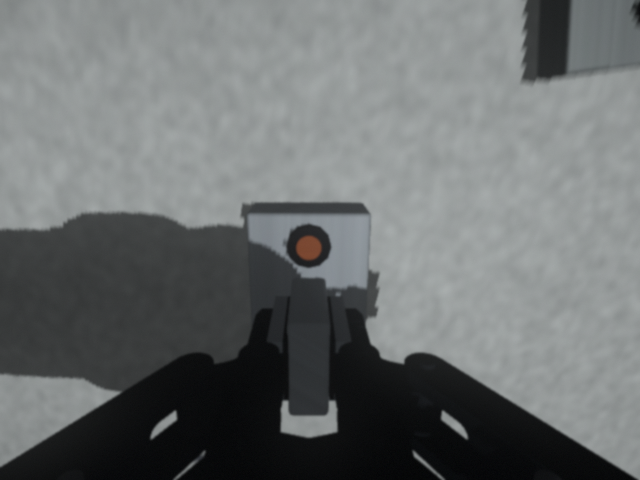

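Request:
send_rows(
  targets=[0,0,0,-0.0105,0,0.003,0.005,0,0,0,-0.0105,0,0.003,0.005,0,0,0,-0.0105,0,0.003,0.005,0,-1.3,0,-0.0105,0,0.003,0.005,0,-1.3,0,-0.008,0,0.002,0.005,0,-1.3,0,-0.005,0,0,0.005,0,-1.3,0,-0.003,0,0,0.005,0,-1.3,0,0,0,0,0.005,0,-1.3,0,0,0,0,0.005,0,0,0,0,0,0,0.005,0,0,0,0,0,0,0.005,0,0,0,0,0,0,0.005],
)

```text
time: 8.38
tool_pos: [0.6402, -0.0267, 0.0298]
eef_rot: [0.572, -0.572, 0.416, -0.416]
wrist_force: [-0.3, 1.5, -0.8]
gripper_width: 0.0135
```

Request:
send_rows(
  targets=[0,0,0,0,0,0,0.005,0,0,0,0,0,0,0.005,0,0,0,0,0,0,0.005,0,0,0,0,0,0,0.005,0,0,0,0,0,0,0.005],
)

```text
time: 8.8
tool_pos: [0.6402, -0.0267, 0.0298]
eef_rot: [-0.572, 0.572, -0.416, 0.416]
wrist_force: [0.3, -0.3, -1.3]
gripper_width: 0.0135
```

```bash
python3 - <<'E'
from mv import *
snap("wrist","5")
s=env.observe();print(s["time"],s["tool_pos"],s["gripper_width"],s["wrist_force"],s["ft_torque"],s["joint_vel"].round(4));print(rot(s).as_matrix().round(4))
E
```

```text
8.85 [ 0.64019052 -0.02666088  0.02976484] 0.013510869370526847 [-0.11698343 -0.94423839 -1.53626663] [-0.00442112 -0.01542109  0.0228406 ] [ 0.0013  0.0004 -0.0009 -0.0017  0.0005 -0.0005  0.0014]
[[ 3.086e-01 -1.000e-04  9.512e-01]
 [-9.512e-01 -4.000e-04  3.086e-01]
 [ 4.000e-04 -1.000e+00 -2.000e-04]]
```

View pics/wrist5.png

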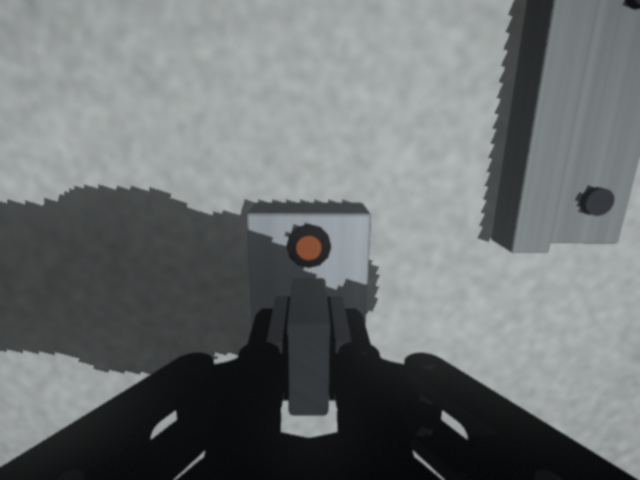

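```bash
python3 - <<'E'
from mv import *
crop("wrist5",470,0,170,270,2.2,"c8.png")
z=load("wrist5")
A=atz(z,513,251,.02);B=atz(z,553,2,.02);print(A,B,np.degrees(np.arctan2(-(B-A)[0],(B-A)[1])),dep(z,525,247),dep(z,558,4))
c=[atz(z,*q,.024) for q in((248,213),(370,213))];print(c, np.degrees(np.arctan2((c[1]-c[0])[1],(c[1]-c[0])[0])),"disc",atz(z,309,247,.028))
E
```

```text
[0.71495562 0.0247837  0.02      ] [0.68629435 0.11135424 0.02      ] 18.31837067762055 [0.71903525 0.02788941 0.01981723] [0.68866051 0.11172711 0.0191116 ]
[array([0.60550501, 0.00740036, 0.024     ]), array([0.65135194, 0.02223385, 0.024     ])] 17.92866623242995 disc [0.63237004 0.00261858 0.028     ]
```

View pics/c8.png

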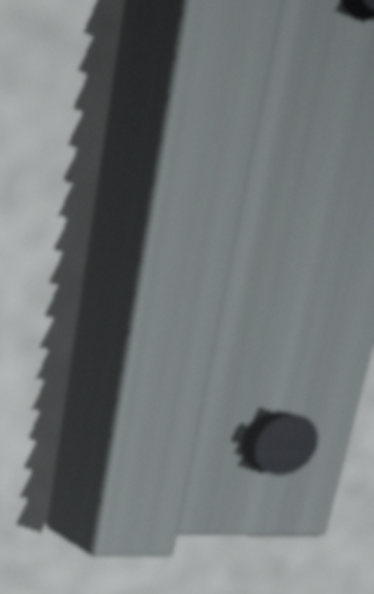

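Request:
send_rows(
  targets=[0,0,0,-0.004,0,0.002,0.005,0,0,0,-0.007,0,0.004,0.005,0,0,0,-0.01,0,0.006,0.005,0,0,0,-0.01,0,0.006,0.005,0,0,0,-0.01,0,0.006,0.005,0,0,0,-0.01,0,0.006,0.005,0,0,0,-0.01,0,0.006,0.005,0,0,0,-0.009,0,0.005,0.005,0,0,0,-0.006,0,0.003,0.005,0,0,0,-0.004,0,0.001,0.005,0,0,0,0,0,0,0.005,0,0,0,0,0,0,0.005],
)

```text
time: 9.85
tool_pos: [0.6582, 0.0644, 0.0298]
eef_rot: [0.572, -0.572, 0.416, -0.415]
wrist_force: [-0.2, -0.3, -1.1]
gripper_width: 0.0135
```

Request:
send_rows(
  targets=[0,0,0,0,0,0,0.005,0,0,0,0,0,0,0.005,0,0,0,0,0,0,0.005,0,0,0,0,0,0,0.005,0,0,0,0,0,0,0.005],
)

```text
time: 10.27
tool_pos: [0.6583, 0.0629, 0.0298]
eef_rot: [-0.572, 0.572, -0.416, 0.416]
wrist_force: [-0.9, -1.0, -1.8]
gripper_width: 0.0133
```

```bash
python3 - <<'E'
from mv import *
snap("wrist","6")
s=env.observe();print(s["time"],s["tool_pos"],s["gripper_width"],s["wrist_force"],s["ft_torque"],s["joint_vel"].round(4));print(rot(s).as_matrix().round(4))
E
```

```text
10.3167 [0.65829252 0.0629463  0.02978265] 0.013178637069639905 [-0.1113635  -0.24513242 -1.28960628] [ 0.0221753  -0.01462501 -0.0536778 ] [-0.0034  0.0014  0.0018 -0.0004  0.0021  0.0002 -0.0008]
[[ 3.081e-01 -2.000e-04  9.514e-01]
 [-9.514e-01 -6.000e-04  3.081e-01]
 [ 5.000e-04 -1.000e+00 -3.000e-04]]
```

View pics/wrist6.png

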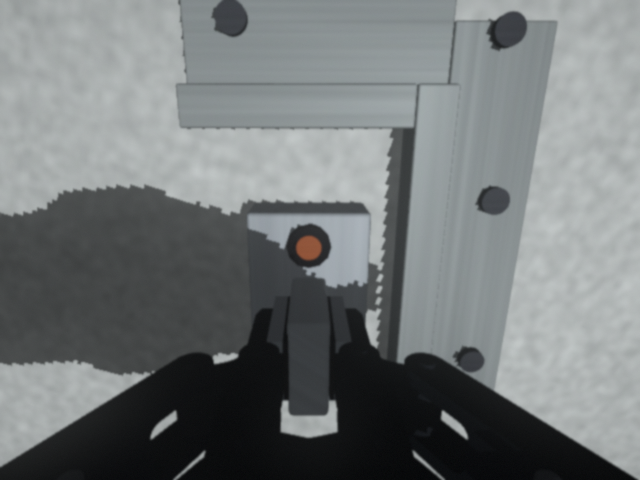

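```bash
python3 - <<'E'
from mv import *
z=load("wrist6"); s=env.observe(); r=rot(s)
C=atz(z,415,128,.02);L=atz(z,398,355,.02);S=atz(z,180,128,.02)
print(C,np.degrees(np.arctan2(-(C-L)[0],(C-L)[1])),np.degrees(np.arctan2((C-S)[1],(C-S)[0])),np.linalg.norm(C-S))
print("gap from holder in tool axes", r.inv().apply(C-s["tool_pos"]))
for q in((248,213),(370,213)): X=atz(z,*q,.024);print(r.inv().apply(X-s["tool_pos"]))
E
```

```text
[0.67504279 0.14739633 0.02      ] 18.171530681578332 17.909785298215564 0.08930036600910017
gap from holder in tool axes [-0.07518794  0.00972748  0.04195509]
[-0.04312324  0.00576675 -0.02244751]
[-0.0430854   0.00575046  0.02574502]
```

Request:
send_rows(
  targets=[0,0,0,-0.003,0,0.002,0.005,0,0,0,-0.005,0,0.003,0.005,0,0,0,-0.006,0,0.003,0.005,0,0,0,-0.006,0,0.003,0.005,0,0,0,-0.004,0,0.002,0.005,0,0,0,-0.002,0,0,0.005,0,0,0,0,0,0,0.005,0,0,0,0,0,0,0.005,0,0,0,0,0,0,0.005,0,0,0,0,0,0,0.005,0,0,0,0,0,0,0.005,0,0,0,0,0,0,0.005],
)

```text
time: 11.32
tool_pos: [0.6626, 0.0923, 0.0298]
eef_rot: [0.572, -0.572, 0.416, -0.416]
wrist_force: [-0.5, 0.3, -1.0]
gripper_width: 0.0137
```

```bash
cat > st.py <<'E'
from mv import *
s=env.observe();r=rot(s);print(s["time"],s["tool_pos"].round(4),s["gripper_width"],"F",s["wrist_force"].round(2),"F tool",r.inv().apply(s["wrist_force"]).round(2),"T tool",r.inv().apply(s["ft_torque"]).round(3));M=r.as_matrix();print("yaw",np.degrees(np.arctan2(M[1,2],M[0,2])).round(2),"tilt",M[2,0].round(4),M[2,2].round(4))
E
python3 st.py
```

```text
11.3167 [0.6626 0.0923 0.0298] 0.013746400444935058 F [-0.47  0.27 -0.98] F tool [-0.4   0.98 -0.37] T tool [0.089 0.012 0.165]
yaw 17.96 tilt -0.0001 -0.0
```

Now creep onto the long fence (+z tool), 0.5 mm per row.

Request:
send_rows(
  targets=[0,0,0,0,0,0.0005,0.005,0,0,0,0,0,0.0005,0.005,0,0,0,0,0,0.0005,0.005,0,0,0,0,0,0.0005,0.005,0,0,0,0,0,0.0005,0.005,0,0,0,0,0,0.0005,0.005,0,0,0,0,0,0,0.005],
)

```text
time: 11.9
tool_pos: [0.665, 0.0928, 0.0298]
eef_rot: [-0.571, 0.573, -0.416, 0.416]
wrist_force: [-1.6, -1.1, 1.4]
gripper_width: 0.0131
```

```bash
python3 st.py
```

```text
11.9 [0.665  0.0928 0.0298] 0.013133726182761846 F [-1.6  -1.14  1.37] F tool [ 0.59 -1.37 -1.87] T tool [-0.555 -0.044  0.026]
yaw 17.97 tilt 0.0006 -0.0017
```

Request:
send_rows(
  targets=[0,0,0,0,0,0.0005,0.005,0,0,0,0,0,0.0005,0.005,0,0,0,0,0,0.0005,0.005,0,0,0,0,0,0.0005,0.005,0,0,0,0,0,0,0.005,0,0,0,0,0,0,0.005],
)

```text
time: 12.4
tool_pos: [0.665, 0.0929, 0.0299]
eef_rot: [-0.57, 0.574, -0.417, 0.415]
wrist_force: [-6.1, -2.8, 5.2]
gripper_width: 0.0136
```

```bash
python3 st.py
```

```text
12.4 [0.665  0.0929 0.0299] 0.013629221654833674 F [-6.15 -2.8   5.22] F tool [ 0.77 -5.17 -6.74] T tool [-1.572 -0.078  0.012]
yaw 17.97 tilt 0.0008 -0.0061
```

Request:
send_rows(
  targets=[0,0,0,-0.0005,0,0,0.005,0,0,0,-0.0005,0,0,0.005,0,0,0,-0.0005,0,0,0.005,0,0,0,-0.0005,0,0,0.005,0,0,0,-0.0005,0,0,0.005,0,0,0,-0.0005,0,0,0.005,0,0,0,0,0,0,0.005,0,0,0,0,0,0,0.005],
)

```text
time: 13.07
tool_pos: [0.665, 0.093, 0.0299]
eef_rot: [-0.569, 0.574, -0.416, 0.416]
wrist_force: [-5.8, -5.6, 5.6]
gripper_width: 0.0134
```

```bash
python3 st.py
```

```text
13.0667 [0.665  0.093  0.0299] 0.013390612597319784 F [-5.84 -5.62  5.56] F tool [ 3.58 -5.5  -7.31] T tool [-1.471 -0.14  -0.517]
yaw 17.89 tilt 0.004 -0.0058
```

Request:
send_rows(
  targets=[0,0,0,-0.0005,0,0,0.005,0,0,0,-0.0005,0,0,0.005,0,0,0,-0.0005,0,0,0.005,0,0,0,-0.0005,0,0,0.005,0,0,0,-0.0005,0,0,0.005,0,0,0,0,0,0,0.005,0,0,0,0,0,0,0.005],
)

```text
time: 13.65
tool_pos: [0.6647, 0.0941, 0.03]
eef_rot: [-0.569, 0.574, -0.416, 0.417]
wrist_force: [-5.3, -6.8, 7.0]
gripper_width: 0.0139
```

```bash
python3 st.py
```

```text
13.65 [0.6647 0.0941 0.03  ] 0.013918103399836563 F [-5.28 -6.8   6.95] F tool [ 4.9  -6.89 -7.15] T tool [-1.559 -0.074 -0.766]
yaw 17.85 tilt 0.0054 -0.0058
```

Request:
send_rows(
  targets=[0,0,0,-0.0005,0,0,0.005,0,0,0,-0.0005,0,0,0.005,0,0,0,-0.0005,0,0,0.005,0,0,0,-0.0005,0,0,0.005,0,0,0,-0.0005,0,0,0.005,0,0,0,0,0,0,0.005,0,0,0,0,0,0,0.005],
)

```text
time: 14.23
tool_pos: [0.6639, 0.0965, 0.03]
eef_rot: [-0.569, 0.574, -0.416, 0.417]
wrist_force: [-5.6, -7.3, 6.6]
gripper_width: 0.0135
```

```bash
python3 st.py
```

```text
14.2333 [0.6639 0.0965 0.03  ] 0.013482186207357338 F [-5.59 -7.28  6.59] F tool [ 5.25 -6.51 -7.59] T tool [-1.531 -0.131 -0.744]
yaw 17.85 tilt 0.0054 -0.0058
```

Request:
send_rows(
  targets=[0,0,0,-0.0005,0,0,0.005,0,0,0,-0.0005,0,0,0.005,0,0,0,-0.0005,0,0,0.005,0,0,0,-0.0005,0,0,0.005,0,0,0,0,0,0,0.005,0,0,0,0,0,0,0.005],
)

```text
time: 14.73
tool_pos: [0.6633, 0.0984, 0.03]
eef_rot: [-0.569, 0.574, -0.416, 0.417]
wrist_force: [-4.9, -6.1, 5.8]
gripper_width: 0.0134
```

```bash
python3 st.py
```

```text
14.7333 [0.6633 0.0984 0.03  ] 0.013360991628080885 F [-4.92 -6.05  5.83] F tool [ 4.28 -5.77 -6.57] T tool [-1.514 -0.107 -0.759]
yaw 17.85 tilt 0.0055 -0.0057
```

```bash
python3 - <<'E'
from mv import *
snap("wrist","7")
E
```

```text
(no output)
```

View pics/wrist7.png

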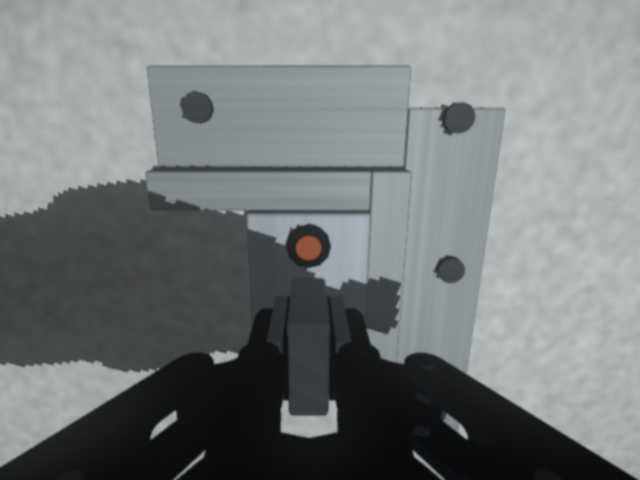

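Request:
send_rows(
  targets=[0,0,0,-0.0005,0,0,0.005,0,0,0,-0.0005,0,0,0.005,0,0,0,-0.0005,0,0,0.005,0,0,0,0,0,0,0.005,0,0,0,0,0,0,0.005],
)

```text
time: 15.2
tool_pos: [0.6632, 0.0985, 0.03]
eef_rot: [-0.568, 0.575, -0.416, 0.417]
wrist_force: [-4.8, -8.3, 6.2]
gripper_width: 0.0134
```

```bash
python3 st.py
```

```text
15.2 [0.6632 0.0985 0.03  ] 0.013390402380076577 F [-4.85 -8.28  6.23] F tool [ 6.44 -6.14 -7.18] T tool [-1.507 -0.174 -1.013]
yaw 17.83 tilt 0.0071 -0.0057
```

Request:
send_rows(
  targets=[0,0,0,-0.0005,0,0,0.005,0,0,0,-0.0005,0,0.0005,0.005,0,0,0,-0.0005,0,0,0.005,0,0,0,-0.0005,0,0.0005,0.005,0,0,0,-0.0005,0,0,0.005,0,0,0,-0.0005,0,0,0.005,0,0,0,0,0,0,0.005,0,0,0,0,0,0,0.005],
)

```text
time: 15.87
tool_pos: [0.6632, 0.0985, 0.0301]
eef_rot: [-0.567, 0.576, -0.415, 0.418]
wrist_force: [-5.7, -11.0, 8.6]
gripper_width: 0.0132
```

```bash
python3 st.py
```

```text
15.8667 [0.6632 0.0985 0.0301] 0.013222094975128978 F [ -5.74 -10.97   8.58] F tool [ 8.79 -8.42 -8.88] T tool [-1.911 -0.274 -1.559]
yaw 17.75 tilt 0.0105 -0.0078
```

Request:
send_rows(
  targets=[0,0,0,-0.0005,0,0,0.005,0,0,0,-0.0005,0,0,0.005,0,0,0,-0.0005,0,0.0005,0.005,0,0,0,-0.0005,0,0,0.005,0,0,0,0,0,0,0.005,0,0,0,0,0,0,0.005,0,0,0,0,0,0,0.005,0,0,0,0,0,0,0.005,0,0,0,0,0,0,0.005],
)

```text
time: 16.62
tool_pos: [0.6632, 0.0986, 0.0303]
eef_rot: [-0.566, 0.576, -0.415, 0.419]
wrist_force: [-6.9, -12.9, 9.3]
gripper_width: 0.0133
```

```bash
python3 st.py; python3 - <<'E'
from mv import *
for c in("wrist","scene","side"): snap(c,"8")
p=cv2.resize(load("wrist8")["p"][150:400,140:480],None,fx=2.2,fy=2.2,interpolation=cv2.INTER_CUBIC);cv2.imwrite("pics/c9.png",p)
crop("scene8",295,205,125,130,4.5,"c10.png");crop("side8",215,190,110,115,5,"c11.png")
E
python3 st.py
```

```text
16.6167 [0.6632 0.0986 0.0303] 0.013323056206723074 F [ -6.87 -12.93   9.33] F tool [ 10.35  -9.11 -10.56] T tool [-2.07  -0.319 -1.9  ]
yaw 17.7 tilt 0.0128 -0.0088
16.7667 [0.6633 0.0986 0.0303] 0.013580075514609331 F [ -6.57 -13.62   9.32] F tool [ 11.09  -9.09 -10.49] T tool [-2.077 -0.318 -1.932]
yaw 17.7 tilt 0.0128 -0.0088
```

View pics/c9.png

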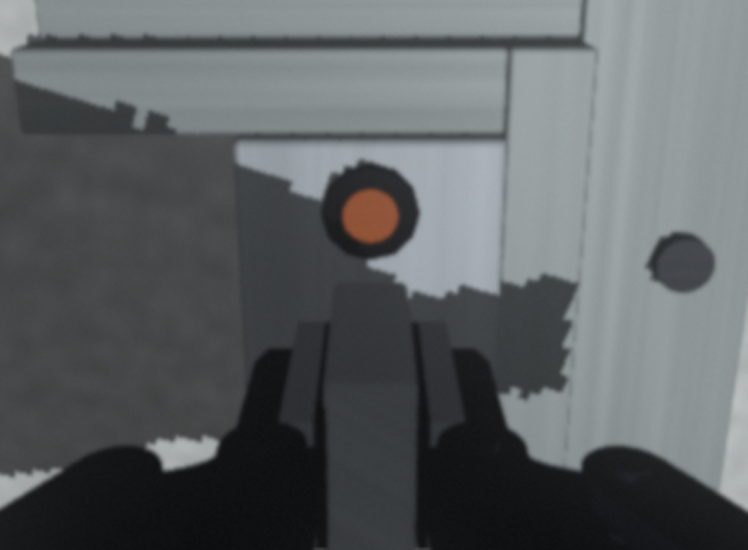

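View pics/c10.png

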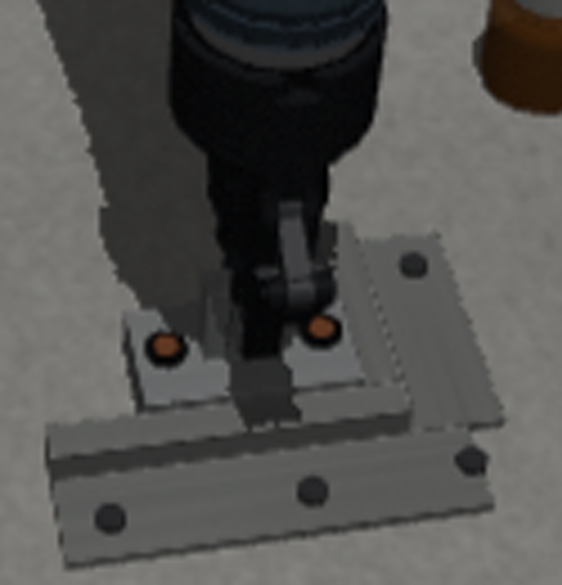

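View pics/c11.png

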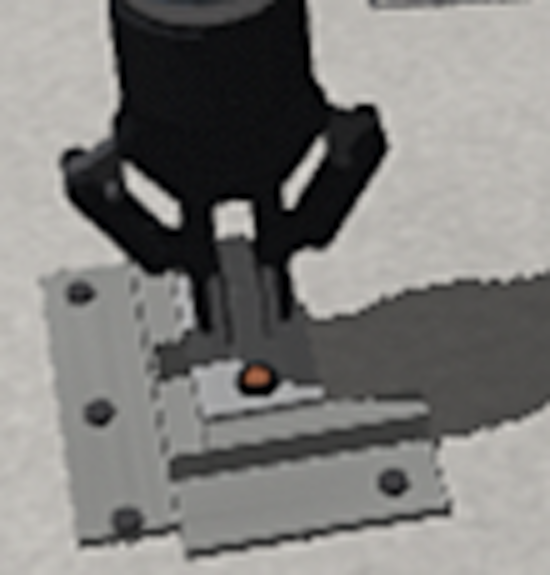

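Request:
send_rows(
  targets=[0,0,0,0,0,0,0.005,0,0,0,0,0,0,0.005,0,0,0,0,0,0,0.005,0,0,0,0,0,0,0.005,0,0,0,0,0,0,0.005,0,0,0,0,0,0,0.005],
)

```text
time: 17.27
tool_pos: [0.6632, 0.0986, 0.0302]
eef_rot: [-0.566, 0.576, -0.415, 0.419]
wrist_force: [-6.0, -13.7, 9.3]
gripper_width: 0.0135
```

```bash
python3 st.py; python3 - <<'E'
from station import env
print(env.observe()["joint_vel"].round(4)); print(env.finish_job())
E
```

```text
17.2667 [0.6632 0.0986 0.0302] 0.013497262263187058 F [ -6.02 -13.74   9.3 ] F tool [ 11.37  -9.07 -10.  ] T tool [-2.092 -0.377 -1.969]
yaw 17.7 tilt 0.0128 -0.0088
[ 0.0008  0.0012  0.      0.0011  0.0013 -0.0011 -0.0022]
the job is handed in; nothing more can be done
None
```

I gripped the holder by its rib, slid it along the bench into the corner stop, and pressed it onto the long fence and then the short one. I handed the job in at 17.3 s with the fingers still holding it there; no verdict was given.

**Last checks before handing in:**
- **Push:** the wrist force was about 10 N towards the long fence and 11 N towards the short fence. Friction while sliding was about 5 N, so I estimate about 4 N or more on each fence, but I did not measure the fence forces directly.
- **Rest and alignment:** the arm was at rest, and the hand's yaw was 17.7°, against about 18° for the stop. The hand leant about 0.015 rad from the pressing.
- **Grip and lift:** the fingers were 13.5 mm apart on the rib. The tool height was within about 0.5 mm of its height when it gripped, so the holder was not lifted.
- **Pictures:** the last pictures show the holder against both fences. I saw no sign of the round holder, slide box, jar or beaker being touched, but I did not re-measure where they stand.

**Disagreements:**
- The scene and side cameras placed things 3–5 mm away from where the wrist camera did. I used the wrist camera.
- The corner position from the wrist camera was also off. By it, the long-fence contact came about 1 mm early and the short-fence contact about 2 mm late. I relied on the measured contact for the final position.

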